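Screw the cap back on the paint tub

ROBOT

A 7-joint arm with a two-finger parallel gripper is mounted at the origin on the work surface. World frame = base frame: x ahead of the robot, y to its left, z up, the work surface at z = 0. Lengths are in m, angles in rad, forces in N, time in s.
With the tool pointing down it reaches from about 0.35 to 0.9 m from the base axis. Payload 8.1 kg.
Tool frame: the origin (TCP) lies midway between the tips of the shut fingers; the grasp point (between the pads) lies 19 mm behind it; z points along the fingers, y is the line along which they close (so a half turn about z gives the same grasp; the last joint's range is limited). The gripper opens to 92 mm and grips with 3 to 60 N. Pads are 19 mm wide; open, the fingers measure 130 mm over their backs; the gripper's body (75 mm by 190 mm) begins 47 mm behind the grasp point.
Start: joints at [-1.309, 0.434, 0.025, 1.573, -0.012, 1.134, -0.075], TCP at [0.223, 0.584, 0.227] pointing down, gripper open.
Joint ranges: [-2.62, 2.62], [-0.44, 2.09], [-1.27, 1.32], [0.08, 2.57], [-1.32, 4.46], [0.12, 2], [-2.74, 2.74]. Speed limits (rad/s): [2.22, 2.22, 3.01, 3.01, 3.14, 3.14, 3.14].

INTERFACE

Orientations are given as a rotation vector (axis times angle).
In Python, from cell import arm gives the robot as it stands.
- The arm moves only by the tool send_rows, never from a script. Its argument "increments" is a list of rows, each a list of 3 entries, a list of its own where there are three numbers: the finger opening in cm, from 0 to 9.18, then the shift along the tool's x, y, z in cm, then the turn, a rotation vector about the tool's x, y, z in rad. A call has 1 to 5 rows; each row shifts and turns the commanded pose from where the row before left it, along the tool's axes as they then stand; what a row does not reach is not made up. A row lasts 1/10 s, in which the tool goes at most 50 mm and 8.59 degrees, less where a joint would pass 70% of its speed; a pose out of reach is approached as far as the arm can. A call is refused whole if a number of a shift passes 5 or a number of a turn 0.15, either way. A call with a gripper value outside its range is refused whole. The fingers move at their own pace and stop on an object; "force" is the grip in N (left out, the last holds). Time passes only in rows, so rows that do not move let the fingers close. It gives the time, the measured TCP pose, the force, the opening and the grip force at its end, in the units of the state.
- arm.observe(): the state, without advancing time (a new reading comes with each control period).
- arm.get_image(name): name is "scene" or "top"; returns the picture (400x640x3 uint8, red, green, blue); there is no depth.
- arm.camera_params(name): a dict with "camera_matrix" (3x3 intrinsics, pixels), "R" (3x3) and "t" (3): a world point X has camera coordinates R X + t. Camera axes: x right, y down, z forward; pixel columns grow to the right and rows downward; lengths in m; the calibration is good to about 2 mm. A picture is of the moment at which its call begins. camera_params takes no time and is no camera call.
- arm.sign_off(): hands the job in; it is judged then, once.
The state is a dict: "clock": time; "joints": joint angles; "dq": joint speeds; "joint_efforts": joint torques, N m; "position": TCP position; "ee_rot": TCP orientation; "force": force on the tool from outside, world axes, zero at the start; "ft_torque": the same for the moment, N m; "width": opening from 0.0 (shut) to 1.0 (fully open); "gripper_force": force on a finger pad.
Only numpy, scipy, OpenCV 4.12 (cv2) and the standard library are available. Lean on these libraries where they do the work, as an engineer would, in place of code of your own. Each camera call takes 0.05 s, during which the arm holds its last target. There are 200 camera calls.

TASK

Close the paint tub: set the white screw cap on its neck, feel for the thread by turning it backwards (anticlockwise seen from above) with light pressure until it clicks down into the thread start, then screw it forward (clockwise) until it is fully home, and let go. Be gentle, the thread cracks if forced, and leave the other things on the bench where they are.

Things in the scene. Friction and masses are not known exactly. Their poses are not given: they have to be found in the camera images.
- tub: open paint tub fixed to the bench: plywood block 130x130x22 mm, white tub 104 mm wide, flat shoulder 70 mm above the origin, then the neck: core 62 mm thick, tapering over its last 5.5 mm to 53 mm at the top (97 mm). Around it, out to 76 mm diameter, a right-hand thread with 4 equal starts, 90 deg apart, at an angle that differs every time whatever the block's yaw. Origin: bench level, on the axis, z up
- mouth (a point): on the tub's axis, top of the neck, 97 mm above the tub's origin. Neck and thread are smooth, slippery white plastic; they crack if the cap is forced against them with more than 40 N (about 1 N m of turning against a stop); pressing with 3 to 8 N is enough
- crest (a point): on the axis, at thread top height, 87.5 mm above the tub's origin. Per start, clockwise from above: a 24 deg open gap (the start), a 60 deg stretch with level top (crest), a 6 deg upright stop rising to 91 mm. A cap set on at random has its underside at 87.5 (on the crest), at 91 (on the stops) or at 78 mm (already in the starts). Forward on the crest it jams on the stops
- start (a point): on the axis, height of the gap's level floor, 78 mm above the tub's origin. A cap turned backwards (anticlockwise from above) at most 90 deg with light pressure drops here from the crest (a drop from 91 to 87.5 mm is only off the stops); further back, within 16 deg, it blocks on the back of the stops
- home (a point): on the axis, end of the thread, 72 mm above the tub's origin. From the gap, forward (clockwise) turning sends the cap's pins under the crest in a channel (6.5 mm high for 5 mm pins) that falls evenly by 6 mm over 56 deg, beginning 12 deg after the gap's middle; then the pins meet the stops. From blocked-back to home: about 76 deg of turning
- cap: loose white screw cap, 86 mm wide, about 90 g, standing open side down. Origin: centre of its underside, z up. Flat top at 31 mm; on it a wing bar to grip, 62 mm long (cap's x), 22 mm wide (cap's y), 31 to 51 mm above the origin. Skirt inner radius 40 mm, ceiling at 27 mm; four round inward pins 5 mm thick, flush with the underside, at +x, +y, -x, -y, reaching in to 33 mm from the axis
- palette: white round paint plate, 140 mm wide, 16 mm high, to be left alone; origin under its centre
- mug: blue mug, 76 mm wide, 85 mm high, to be left alone; origin under its centre
- gluejar: closed small jar with a black lid, 60 mm wide, 75 mm high, to be left alone; origin under its centre
- heart: heart cut from wood, about 45 mm, 12 mm thick, lying between the tub and the cap, to be left alone; origin under its middle
- brush: flat paint brush lying on the bench, 180 mm long, to be left alone; origin under its middle
- pencil: blue pencil lying on the bench, 160 mm long, 8 mm thick, to be left alone; origin under its middle
- mosaic: small plywood board, 100x80x12 mm, lying on the bench, to be left alone; origin under its centre
Things that resemble listed ones, but are neither listed nor needed, are in the scene too. Leave any orange look-alike of the cap alone.

How it is judged:
By the outcome, as a careful person would: the job done as asked, in the order asked, and still so for the second after the job is handed in, with the robot touching nothing.
It also fails if it takes over 72 s, if anything falls off the work surface, if the arm or the gripper's body presses on something with over 40 N, if the wrist force passes 120 N, or if a joint passes its speed limit or range.

## Working session

There is one attempt and no reset: what is moved stays moved. The work goes in short steps, Python scripts to look and compute and a tool call to move; the robot and the scene stay as the last step left them, time stands still between calls to the robot, and variables do not carry over. Pictures are saved under pics/ and viewed, at most 10 in all, crops included, and the job is handed in when it is done.

Besides the shell and the picture viewer there is one more tool, called after ">>>" as name(argument=value, ...) on one line, values as JSON. send_rows: Moves the arm, as the interface text tells. Its arguments: {"type":"object","properties":{"increments":{"type":"array"},"force":{"type":"number"}},"required":["increments"]}

```bash
mkdir -p pics; ls
python3 - <<'E'
from cell import arm
import cv2, numpy as np
np.set_printoptions(precision=4,suppress=True)
for n in ("scene","top"):
    im=arm.get_image(n); cv2.imwrite(f"pics/{n}0.png",im[:,:,::-1])
    p=arm.camera_params(n); print(n,p)
print(arm.observe())
E
```

```text
pics
scene {'camera_matrix': array([[430.2459,   0.    , 326.1922],
       [  0.    , 430.2459, 202.2768],
       [  0.    ,   0.    ,   1.    ]]), 'R': array([[-0.4489,  0.8935,  0.0098],
       [ 0.7482,  0.3818, -0.5426],
       [-0.4886, -0.2363, -0.8399]]), 't': array([ 0.255 , -0.3693,  1.3619])}
top {'camera_matrix': array([[476.8419,   0.    , 315.9328],
       [  0.    , 476.8419, 193.2751],
       [  0.    ,   0.    ,   1.    ]]), 'R': array([[-0.0202, -0.9998, -0.003 ],
       [-0.9949,  0.0204, -0.099 ],
       [ 0.0991,  0.001 , -0.9951]]), 't': array([-0.0073,  0.5811,  1.166 ])}
{'clock': 0.1, 'joints': array([-1.3086,  0.4352,  0.025 ,  1.574 , -0.0116,  1.134 , -0.0751]), 'dq': array([-0.0001, -0.0006,  0.0005, -0.0017, -0.001 ,  0.0004, -0.0001]), 'joint_efforts': array([  0.0025, -66.9128,   0.9876, -31.5144,  -0.0606,   0.0374,
         0.0001]), 'position': array([0.2229, 0.5834, 0.226 ]), 'ee_rot': array([-0.5699, -3.0893,  0.0023]), 'force': array([ 0.1563,  0.1194, -1.038 ]), 'ft_torque': array([-0.0847,  0.0358,  0.0361]), 'gripper_force': 0.0, 'width': 1.002433185121012}
```

View pics/top0.png

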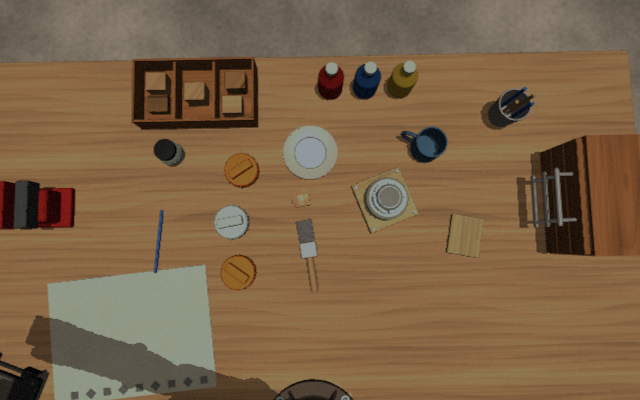

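View pics/scene0.png

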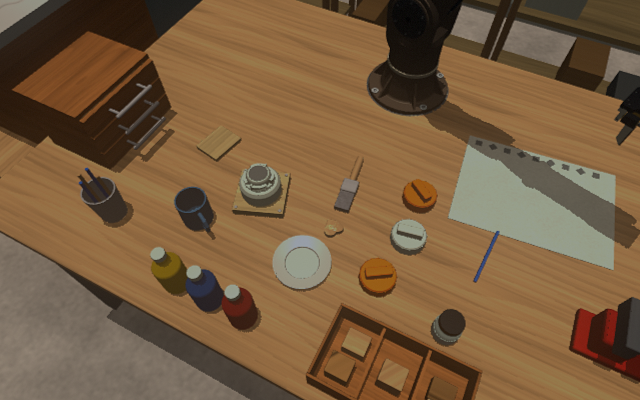

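White cap at top(232,222)/scene(408,236). The orange discs at top(241,170) and (238,272) are look-alikes, and the white disc at top(310,152) is the palette. The tub is at top(388,200)/scene(262,185). Next I'll confirm these in an enlarged crop.

```bash
cat > h.py <<'E'
import numpy as np, cv2
from cell import arm
np.set_printoptions(precision=4,suppress=True)
def ray(n,uv):
    p=arm.camera_params(n); R,t=p["R"],p["t"]
    d=R.T@np.linalg.solve(p["camera_matrix"],[uv[0],uv[1],1]); return -R.T@t,d
def onz(n,uv,z):
    c,d=ray(n,uv); return c+d*(z-c[2])/d[2]
def proj(n,X):
    p=arm.camera_params(n); q=p["camera_matrix"]@(p["R"]@np.asarray(X,float)+p["t"]); return q[:2]/q[2]
def tri(uv1,uv2):
    (a,d),(b,e)=ray("top",uv1),ray("scene",uv2)
    s=np.linalg.lstsq(np.c_[d,-e],b-a,rcond=None)[0]; P,Q=a+s[0]*d,b+s[1]*e
    return (P+Q)/2,np.linalg.norm(P-Q)
E
python3 - <<'E'
from h import *
T=cv2.imread("pics/top0.png");S=cv2.imread("pics/scene0.png")
def crop(I,c,r,s=400): return cv2.resize(I[c[1]-r:c[1]+r,c[0]-r:c[0]+r],(300,300),interpolation=cv2.INTER_CUBIC)
m=np.vstack([np.hstack([crop(T,(232,222),25),crop(T,(388,200),36)]),np.hstack([crop(S,(408,236),25),crop(S,(262,185),36)])])
cv2.imwrite("pics/crop0.png",m)
# first estimates
for n,I,c in (("top",T,(232,222)),("scene",S,(408,236))):
    hsv=cv2.cvtColor(I,cv2.COLOR_BGR2HSV)
    k=((hsv[:,:,1]<60)&(hsv[:,:,2]>90)).astype(np.uint8)
    nb,l,st,ce=cv2.connectedComponentsWithStats(k)
    i=l[c[1],c[0]] or l[c[1]-12,c[0]]
    print(n,st[i],ce[i]); 
    cs,_=cv2.findContours((l==i).astype(np.uint8),cv2.RETR_EXTERNAL,cv2.CHAIN_APPROX_NONE)
    e=cv2.fitEllipse(cs[0]);print(e, onz(n,e[0],0.028))
E
```

```text
top [213 205  36  35 895] [230.5464 221.8011]
((230.60728454589844, 221.81884765625), (32.82539749145508, 33.23693084716797), 33.8991813659668) [0.5137 0.1951 0.028 ]
scene [391 219  36  32 755] [408.6291 234.3166]
((408.676513671875, 234.3761749267578), (29.381166458129883, 34.628482818603516), 108.80059051513672) [0.517 0.197 0.028]
```

View pics/crop0.png

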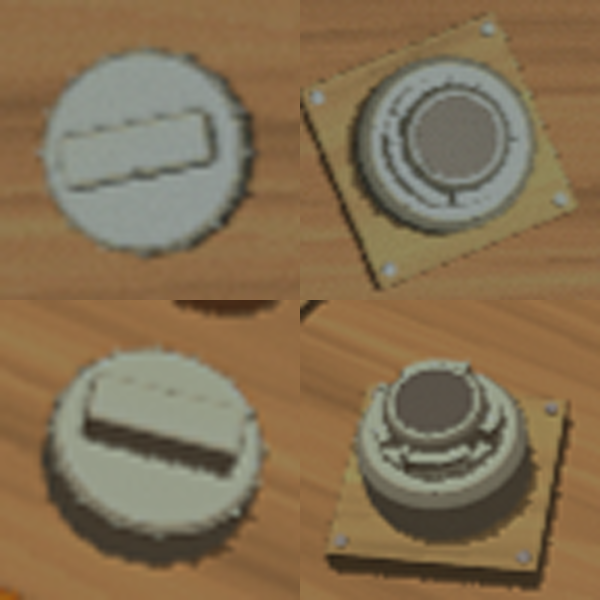

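The crop confirms it: the white cap carries the wing bar, with bar centre at top ≈(230,222). The tub mouth is at top ≈(389.4,197) and scene ≈(259,174). The raised stops show roughly along ±x and ±y from the mouth: in scene one lies up-right at (266,165) and one left at (246,171). Next I refine these numbers.

Run:
```python
from h import *
I={"top":cv2.imread("pics/top0.png"),"scene":cv2.imread("pics/scene0.png")}
# mouth: grey opening inside the neck
m={}
for n,c in (("top",(389,197)),("scene",(259,174))):
    g=cv2.GaussianBlur(I[n],(0,0),0.7).astype(int)
    ref=np.median(g[c[1]-2:c[1]+3,c[0]-2:c[0]+3].reshape(-1,3),0)
    k=(np.abs(g-ref).max(2)<22).astype(np.uint8)
    l=cv2.connectedComponents(k,connectivity=4)[1]; b=(l==l[c[1],c[0]]).astype(np.uint8)
    cs=max(cv2.findContours(b,cv2.RETR_EXTERNAL,cv2.CHAIN_APPROX_NONE)[0],key=len)
    e=cv2.fitEllipse(cs); m[n]=e[0]; print(n,ref,b.sum(),e,onz(n,e[0],.097),onz(n,e[0],.090))
print("mouth tri",tri(m["top"],m["scene"]))
# tub block corners by pins (crop coords -> px) top
for q in ((317,97),(489,30),(561,201),(390,270)):
    print("nail",onz("top",(352+(q[0]-300)/4.1667,164+q[1]/4.1667),.022))
# cap disc
print("cap tri disc",tri((230.6,221.8),(408.7,234.4)))
tc=[onz("top",(207+a/6,197+b/6),.051) for a,b in ((62,137),(203,109),(211,159),(70,189))]
tc=np.array(tc);print(tc,tc.mean(0));d=(tc[1]-tc[0]+tc[2]-tc[3])/2;print(np.linalg.norm(d),np.degrees(np.arctan2(d[1],d[0])),np.linalg.norm(tc[3]-tc[0]))
sc=np.array([onz("scene",(383+a/6,211+(b-300)/6),.051) for a,b in ((95,372),(249,412),(240,455),(86,420))])
print(sc,sc.mean(0));d=(sc[1]-sc[0]+sc[2]-sc[3])/2;print(np.linalg.norm(d),np.degrees(np.arctan2(d[1],d[0])))
Z=lambda n,c,r:cv2.resize(I[n][c[1]-r:c[1]+r,c[0]-r:c[0]+r],(400,400),interpolation=cv2.INTER_CUBIC)
cv2.imwrite("pics/crop1.png",cv2.convertScaleAbs(np.hstack([Z("top",(388,200),25),Z("scene",(260,180),25)]),alpha=1.3))
```

```text
top [ 97. 107. 110.] 527 ((388.67529296875, 197.21546936035156), (25.26119041442871, 27.04548454284668), 0.6773480772972107) [ 0.5611 -0.1906  0.097 ] [ 0.5618 -0.1916  0.09  ]
scene [72. 83. 90.] 213 ((257.5247802734375, 172.7517547607422), (13.70288372039795, 17.738401412963867), 79.20527648925781) [ 0.5647 -0.1902  0.097 ] [ 0.5606 -0.1937  0.09  ]
mouth tri (array([ 0.5619, -0.1918,  0.0925]), np.float64(0.0012930861636230669))
nail [ 0.5946 -0.1207  0.022 ]
nail [ 0.6334 -0.2262  0.022 ]
nail [ 0.5286 -0.2657  0.022 ]
nail [ 0.4893 -0.1615  0.022 ]
cap tri disc (array([0.5139, 0.1965, 0.0224]), np.float64(0.000809251594950483))
[[0.5182 0.2234 0.051 ]
 [0.5285 0.1658 0.051 ]
 [0.508  0.1627 0.051 ]
 [0.497  0.2201 0.051 ]] [0.5129 0.193  0.051 ]
0.058499088592886446 -79.51617138528043 0.021476092366439103
[[0.5122 0.166  0.051 ]
 [0.5015 0.227  0.051 ]
 [0.5214 0.2304 0.051 ]
 [0.5342 0.1708 0.051 ]] [0.5173 0.1985 0.051 ]
0.061425762698249266 100.98128465805786
```

View pics/crop1.png

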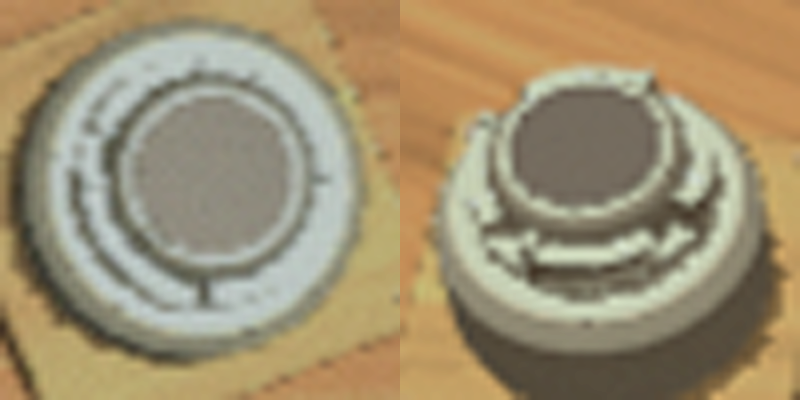

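Run:
```python
from h import *
t=lambda a,b:(363+a/8,175+b/8); s=lambda a,b:(235+(a-400)/8,155+b/8)
M=[onz("top",t(212,173),.097),onz("scene",s(587,149),.097)]; print(M,tri(t(212,173),s(587,149)))
c=np.array([.562,-.192])
for n,uv in (("top",t(203,290)),("top",t(320,180)),("scene",s(652,78)),("scene",s(480,120))):
    c=onz(n,(t(212,173) if n=="top" else s(587,149)),.097)[:2]
    p=onz(n,uv,.091)[:2]-c; print(n,np.linalg.norm(p),np.degrees(np.arctan2(p[1],p[0])))
# cap rim from both views with top-disc z=.031 via bar corners tri
tb=[(207+a/6,197+b/6) for a,b in ((62,137),(203,109),(211,159),(70,189))]
sb=[(383+a/6,211+(b-300)/6) for a,b in ((240,455),(86,420),(95,372),(249,412))]
for a,b in zip(tb,sb): print(tri(a,b))
print(tri(np.mean(tb,0),np.mean(sb,0)))
```

```text
[array([ 0.5625, -0.1925,  0.097 ]), array([ 0.566 , -0.1869,  0.097 ])] (array([ 0.5624, -0.1922,  0.0897]), np.float64(0.003317430401584315))
top 0.034250810306023546 175.03067020991926
top 0.03291188863512777 -93.83431819537098
scene 0.03616266820815872 179.13591966242402
scene 0.03820584997636285 -86.99342862661906
(array([0.5178, 0.2277, 0.043 ]), np.float64(0.005508951278699599))
(array([0.5286, 0.1688, 0.0405]), np.float64(0.002711754635401315))
(array([0.508 , 0.1646, 0.0437]), np.float64(0.0016750533197305998))
(array([0.4965, 0.2246, 0.0413]), np.float64(0.005005736009409313))
(array([0.5127, 0.1965, 0.042 ]), np.float64(0.0038382574850418655))
```

Both views agree on the cap→tub offset, about (49, −385.5) mm. Mean absolute estimates are cap (0.515, 0.196) with the bar at 100.7°, and tub (0.564, −0.190). Stops are at about 0/90/180/270°, so the crest middle lies at ±45°. Moving above the cap.

>>> send_rows(increments=[[5,[-3.4,-2.1,0],[0,0,0]],[5,[-3.4,-2.1,0],[0,0,0]],[5,[-3.4,-2.1,0],[0,0,0]],[5,[-3.4,-2.1,0],[0,0,0]],[5,[-3.4,-2.1,0],[0,0,0]]], force=20)

```text
clock: 0.6
position: [0.345, 0.4235, 0.2265]
ee_rot: [-0.57, -3.089, 0.001]
force: [0.4, -0.1, -0.1]
width: 0.616
gripper_force: 0.0
```

>>> send_rows(increments=[[5,[-3.4,-2.1,0],[0,0,0]],[5,[-3.4,-2.1,0],[0,0,0]],[5,[-3.4,-2.1,0],[0,0,0]],[5,[-3.4,-2.1,0],[0,0,0]],[5,[-3.4,-2.1,0],[0,0,0]]])

```text
clock: 1.1
position: [0.4663, 0.2648, 0.2266]
ee_rot: [-0.57, -3.089, 0.0]
force: [0.2, 0.7, 0.2]
width: 0.546
gripper_force: 0.0
```

>>> send_rows(increments=[[5,[-3.4,-2.1,0],[0,0,0]],[5,[-3.4,-2.1,0],[0,0,0]],[5,[0,0,0],[0,0,0.145]],[5,[0,0,0],[0,0,0.145]],[5,[0,0,0],[0,0,0.145]]])

```text
clock: 1.6
position: [0.5142, 0.2022, 0.2263]
ee_rot: [-1.233, -2.889, 0.001]
force: [-0.7, -0.3, -0.1]
width: 0.547
gripper_force: 0.0
```

>>> send_rows(increments=[[5,[0,0,0],[0,0,0.145]],[5,[0,0,0],[0,0,0.145]],[5,[0,0,0],[0,0,0.145]],[5,[0,0,0],[0,0,0.145]],[5,[0,0,0],[0,0,0]]])

```text
clock: 2.1
position: [0.5139, 0.2029, 0.2264]
ee_rot: [-2.002, -2.421, 0.001]
force: [-0.1, -0.1, -0.2]
width: 0.545
gripper_force: 0.0
```

```bash
cat > go.py <<'E'
import sys
from h import *
from scipy.spatial.transform import Rotation as Ro
def delta(x,y,z,yaw):  # yaw: world angle of tool y, deg
    o=arm.observe(); R=Ro.from_rotvec(o["ee_rot"]); a=np.radians(yaw)
    yv=np.array([np.cos(a),np.sin(a),0]); zv=np.array([0,0,-1.]); T=Ro.from_matrix(np.c_[np.cross(yv,zv),yv,zv])
    p=np.array(o["position"]); ty=R.as_matrix()[:,1]
    print("t",round(o["clock"],2),"pos",p,"yawY",round(np.degrees(np.arctan2(ty[1],ty[0])),2),"tiltz",R.as_matrix()[:2,2],"F",np.array(o["force"]),"M",np.array(o["ft_torque"]),"w",round(o["width"]*9.18,2),"g",o["gripper_force"],"j7",o["joints"][6])
    print("shift cm",R.inv().apply(np.array([x,y,z])-p)*100,"turn",(R.inv()*T).as_rotvec())
if __name__=="__main__": delta(*map(float,sys.argv[1:5]))
E
python3 go.py .515 .196 .034 10.75
```

```text
t 2.1 pos [0.5139 0.2029 0.2264] yawY 10.82 tiltz [-0.0006 -0.0005] F [-0.0552 -0.1404 -0.1707] M [-0.1072 -0.0209  0.0051] w 5.01 g 0.0 j7 -0.13639485200793014
shift cm [-0.6942 -0.0091 19.2384] turn [-0.0007  0.0004  0.0012]
```

>>> send_rows(increments=[[5,[-0.69,0,3],[0,0,0]],[5,[0,0,4],[0,0,0]],[5,[0,0,4],[0,0,0]],[5,[0,0,3.5],[0,0,0]],[5,[0,0,0],[0,0,0]]])

```text
clock: 2.6
position: [0.5123, 0.1949, 0.0778]
ee_rot: [-1.992, -2.425, 0.012]
force: [-0.4, -1.0, 0.2]
width: 0.542
gripper_force: 0.0
```

Run:
```python
from h import *
o=arm.observe();print(o["position"],o["force"])
out=[]
for n in ("top","scene"):
    I=arm.get_image(n)[:,:,::-1].copy(); cv2.imwrite(f"pics/{n}1.png",I)
    for z in (.051,):
        u=proj(n,[.515,.196,z]);print(n,u, proj(n,o["position"]))
    c=np.round(u).astype(int); r=35
    out.append(cv2.resize(I[c[1]-r:c[1]+r,c[0]-r:c[0]+r],(400,400),interpolation=cv2.INTER_CUBIC)); print(c-r)
cv2.imwrite("pics/crop2.png",np.hstack(out))
```

```text
[0.5123 0.1949 0.0778] [-0.4079 -1.0051  0.178 ]
top [228.5305 220.923 ] [226.913 221.575]
[194 186]
scene [410.2127 228.9009] [412.1798 222.1664]
[375 194]
```

View pics/crop2.png

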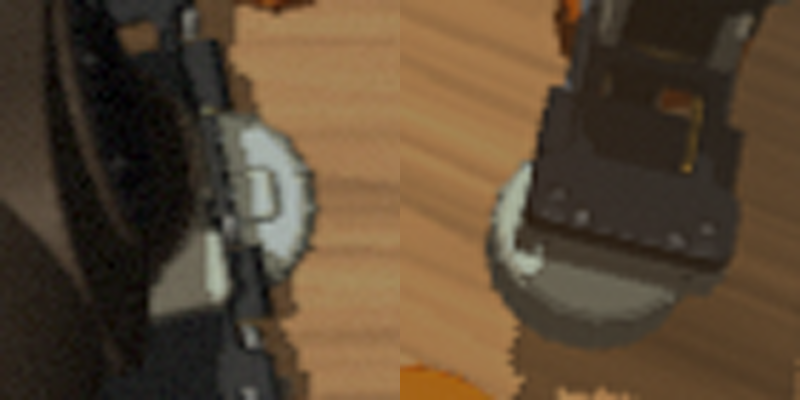

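The top crop shows the fingers above and below the wing bar, straddling it. I'll descend and grip.

```bash
python3 go.py .515 .196 .034 10.75
```

```text
t 2.7 pos [0.5155 0.1959 0.082 ] yawY 11.06 tiltz [-0.001  -0.0006] F [-0.038  -0.3678  0.691 ] M [-0.1162 -0.0181 -0.0013] w 4.98 g 0.0 j7 -0.03650356300157818
shift cm [ 0.0244 -0.0399  4.8042] turn [-0.0011  0.0004  0.0055]
```

>>> send_rows(increments=[[5,[0,-0.04,1.5],[0,0,0]],[5,[0,0,1.5],[0,0,0]],[5,[0,0,1],[0,0,0]],[5,[0,0,0.6],[0,0,0]],[5,[0,0,0],[0,0,0]]])

```text
clock: 3.2
position: [0.5154, 0.1962, 0.0361]
ee_rot: [1.999, 2.424, 0.001]
force: [-0.4, 0.3, 0.8]
width: 0.545
gripper_force: 0.0
```

```bash
python3 go.py .515 .196 .034 10.75
```

```text
t 3.2 pos [0.5154 0.1962 0.0361] yawY 10.97 tiltz [0.0003 0.0003] F [-0.3673  0.2553  0.8106] M [-0.0636  0.0154 -0.0033] w 5.0 g 0.0 j7 -0.00806750739689372
shift cm [-0.0089 -0.0389  0.2071] turn [ 0.0003 -0.0002  0.0038]
```

>>> send_rows(increments=[[5,[0,0,0.2],[0,0,0]],[1.5,[0,0,0],[0,0,0]],[1.5,[0,0,0],[0,0,0]],[1.5,[0,0,0],[0,0,0]],[1.5,[0,0,0],[0,0,0]]], force=25)

```text
clock: 3.7
position: [0.5152, 0.196, 0.0339]
ee_rot: [2.0, 2.423, 0.0]
force: [-1.7, -0.1, 1.7]
width: 0.244
gripper_force: 0.5
```

```bash
python3 go.py .515 .196 .034 10.75
```

```text
t 3.7 pos [0.5152 0.196  0.0339] yawY 10.94 tiltz [0.0001 0.0001] F [-1.74   -0.1403  1.655 ] M [-0.1451  0.358   0.0413] w 2.24 g 0.5056645721197128 j7 -0.007082657441015434
shift cm [-0.0015 -0.0174 -0.0117] turn [ 0.0002 -0.0001  0.0033]
```

>>> send_rows(increments=[[1.5,[0,0,0],[0,0,0]],[1.5,[0,0,0],[0,0,0]],[1.5,[0,0,-0.5],[0,0,0]],[1.5,[0,0,-1],[0,0,0]],[1.5,[0,0,-1.5],[0,0,0]]])

```text
clock: 4.2
position: [0.5147, 0.1958, 0.0641]
ee_rot: [-1.999, -2.423, 0.002]
force: [0.1, 0.7, -0.5]
width: 0.24
gripper_force: 25.0
```

>>> send_rows(increments=[[1.5,[0,0,-3],[0,0,0]],[1.5,[0,0,-3],[0,0,0]],[1.5,[0,0,-3],[0,0,0]],[1.5,[0,0,-1],[0,0,0]],[1.5,[0,0,0],[0,0,0]]])

```text
clock: 4.7
position: [0.516, 0.1964, 0.1654]
ee_rot: [1.999, 2.422, 0.005]
force: [1.0, -0.4, -1.1]
width: 0.238
gripper_force: 25.0
```

```bash
python3 go.py .564 -.190 .164 -45
```

```text
t 4.7 pos [0.516  0.1964 0.1654] yawY 10.94 tiltz [0.0029 0.0018] F [ 1.0004 -0.4242 -1.1271] M [-0.0342 -0.0116 -0.025 ] w 2.19 g 24.98023957014084 j7 -0.08718343868177571
shift cm [-38.8506  -2.6219   0.0861] turn [ 0.0023 -0.0027  0.9764]
```

>>> send_rows(increments=[[1.5,[-1.5,-0.1,0],[0,0,0]],[1.5,[-3,-0.2,0],[0,0,0]],[1.5,[-3,-0.2,0],[0,0,0]],[1.5,[-3,-0.2,0],[0,0,0]],[1.5,[-3,-0.2,0],[0,0,0]]])

```text
clock: 5.2
position: [0.5307, 0.0591, 0.162]
ee_rot: [-2.0, -2.421, 0.004]
force: [0.1, 0.1, -1.4]
width: 0.234
gripper_force: 25.0
```

>>> send_rows(increments=[[1.5,[-3,-0.2,0],[0,0,0]],[1.5,[-3,-0.2,0],[0,0,0]],[1.5,[-3,-0.2,0],[0,0,0]],[1.5,[-3,-0.2,0],[0,0,0]],[1.5,[-3,-0.2,0],[0,0,0]]])

```text
clock: 5.7
position: [0.549, -0.0899, 0.162]
ee_rot: [-1.999, -2.42, 0.004]
force: [0.6, -0.3, -1.6]
width: 0.237
gripper_force: 25.0
```

>>> send_rows(increments=[[1.5,[-3,-0.2,0],[0,0,0]],[1.5,[-3,-0.2,0],[0,0,0]],[1.5,[-3,-0.2,0],[0,0,0]],[1.5,[-1.35,-0.12,0],[0,0,0]],[1.5,[0,0,0],[0,0,0.1]]])

```text
clock: 6.2
position: [0.5615, -0.194, 0.1624]
ee_rot: [-2.123, -2.314, 0.004]
force: [0.3, 0.5, -1.2]
width: 0.235
gripper_force: 25.0
```

>>> send_rows(increments=[[1.5,[0,0,0],[0,0,0.14]],[1.5,[0,0,0],[0,0,0.14]],[1.5,[0,0,0],[0,0,0.14]],[1.5,[0,0,0],[0,0,0.14]],[1.5,[0,0,0],[0,0,0.14]]])

```text
clock: 6.7
position: [0.5621, -0.19, 0.1625]
ee_rot: [-2.788, -1.444, 0.003]
force: [0.2, 0.1, -1.4]
width: 0.238
gripper_force: 25.0
```

>>> send_rows(increments=[[1.5,[0,0,0],[0,0,0.12]],[1.5,[0,0,0],[0,0,0.06]],[1.5,[0,0,0],[0,0,0]],[1.5,[0,0,0],[0,0,0]],[1.5,[0,0,0],[0,0,0]]])

```text
clock: 7.2
position: [0.5628, -0.1903, 0.1633]
ee_rot: [-2.903, -1.199, 0.001]
force: [0.3, 0.8, -0.2]
width: 0.239
gripper_force: 25.0
```

```bash
python3 go.py .564 -.190 .137 -45
```

```text
t 7.2 pos [ 0.5628 -0.1903  0.1633] yawY -45.12 tiltz [-0.0006  0.0003] F [ 0.2589  0.8089 -0.2103] M [-0.0673  0.1144 -0.0073] w 2.19 g 24.98005986213684 j7 -0.17049166175724295
shift cm [0.1061 0.0638 2.6323] turn [-0.0006  0.0003 -0.0022]
```

>>> send_rows(increments=[[1.5,[0.1,0.06,1],[0,0,0]],[1.5,[0,0,1],[0,0,0]],[1.5,[0,0,0.6],[0,0,0]],[1.5,[0,0,0],[0,0,0]],[1.5,[0,0,0],[0,0,0]]])

```text
clock: 7.7
position: [0.5641, -0.1902, 0.1375]
ee_rot: [-2.905, -1.197, 0.001]
force: [0.0, -0.2, -0.2]
width: 0.239
gripper_force: 25.0
```

```bash
python3 go.py .564 -.190 .137 -45
python3 - <<'E'
from h import *
out=[]
for n in ("top","scene"):
    I=arm.get_image(n)[:,:,::-1].copy(); cv2.imwrite(f"pics/{n}2.png",I)
    c=np.round(proj(n,[.564,-.19,.09])).astype(int); r=40; print(n,c-r)
    out.append(cv2.resize(I[c[1]-r:c[1]+r,c[0]-r:c[0]+r],(400,400),interpolation=cv2.INTER_CUBIC))
cv2.imwrite("pics/crop3.png",cv2.convertScaleAbs(np.hstack(out),alpha=1.3))
E
```

```text
t 7.7 pos [ 0.5641 -0.1902  0.1375] yawY -45.22 tiltz [-0.0005 -0.    ] F [ 0.0243 -0.2474 -0.1551] M [-0.1263  0.1143 -0.0477] w 2.2 g 24.980106353759766 j7 -0.15153577274577115
shift cm [ 0.0092 -0.0237  0.0478] turn [-0.0004  0.0004 -0.0038]
top [348 156]
scene [218 134]
```

View pics/crop3.png

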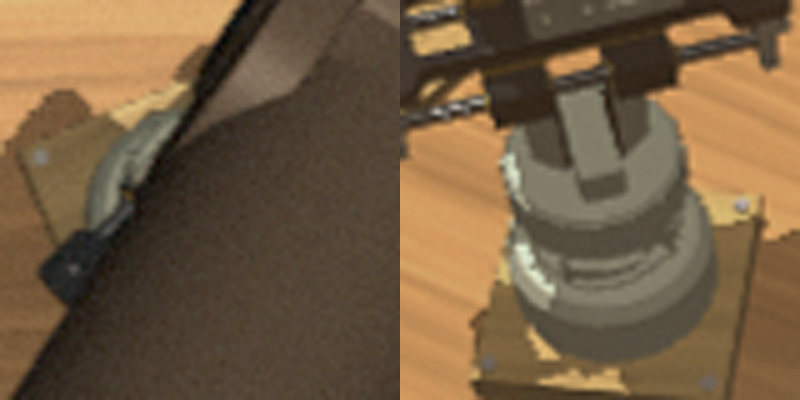

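Run:
```python
from h import *
def ext(n,c,r,z):
    a=np.linspace(0,2*np.pi,361); P=np.array([proj(n,[c[0]+r*np.cos(t),c[1]+r*np.sin(t),z]) for t in a]); return P.min(0),P.max(0)
c=(.564,-.19)
for lab,r,z in (("captop",.043,.1345),("capbot",.043,.1035),("shoulder",.052,.07),("mouth",.0265,.097)): print(lab,*ext("scene",c,r,z))
S=cv2.imread("pics/scene2.png"); g=cv2.cvtColor(S,cv2.COLOR_BGR2GRAY).astype(int); sat=cv2.cvtColor(S,cv2.COLOR_BGR2HSV)[:,:,1]
for row in (160,164,168,172,176,180,184,188,192): print(row,[int(v) for v in sat[row,234:286]])
```

```text
captop [237.4622 149.014 ] [273.9973 177.7526]
capbot [239.5557 157.0918] [275.1722 185.4667]
shoulder [238.0548 162.5982] [279.9916 196.4455]
mouth [246.8056 163.9729] [268.6367 181.4074]
160 [140, 140, 140, 137, 140, 131, 83, 47, 51, 73, 78, 78, 76, 77, 75, 84, 87, 54, 50, 49, 48, 49, 48, 48, 45, 48, 63, 110, 77, 78, 80, 76, 75, 61, 50, 46, 48, 46, 43, 97, 145, 139, 141, 138, 140, 140, 141, 140, 140, 141, 139, 141]
164 [137, 141, 140, 141, 127, 36, 38, 50, 48, 48, 64, 81, 76, 78, 78, 73, 84, 82, 52, 48, 50, 48, 48, 46, 49, 48, 45, 53, 85, 63, 53, 50, 46, 49, 49, 48, 48, 48, 47, 50, 75, 126, 140, 138, 139, 139, 138, 138, 140, 139, 139, 141]
168 [138, 141, 139, 140, 91, 34, 34, 32, 50, 48, 48, 48, 48, 48, 47, 48, 50, 50, 48, 56, 50, 48, 47, 51, 50, 49, 51, 59, 60, 49, 48, 48, 51, 47, 49, 46, 48, 49, 52, 53, 66, 107, 135, 139, 138, 136, 137, 139, 139, 139, 139, 135]
172 [141, 142, 137, 140, 128, 89, 39, 45, 50, 51, 46, 48, 48, 48, 48, 49, 48, 45, 50, 50, 65, 72, 71, 64, 66, 68, 67, 65, 62, 50, 48, 48, 48, 48, 53, 51, 53, 57, 68, 67, 62, 54, 64, 105, 128, 127, 127, 128, 129, 131, 136, 
[... 425 characters left out ...]
 76, 130, 129, 128, 122, 128]
184 [137, 137, 135, 133, 125, 98, 50, 38, 32, 35, 41, 52, 51, 54, 52, 60, 68, 67, 72, 67, 68, 68, 73, 67, 67, 64, 68, 65, 64, 64, 60, 52, 54, 56, 52, 48, 50, 50, 54, 53, 47, 50, 48, 54, 54, 51, 73, 110, 126, 124, 128, 125]
188 [140, 140, 140, 127, 117, 107, 48, 46, 48, 38, 34, 33, 41, 50, 52, 52, 56, 70, 69, 67, 62, 62, 66, 64, 60, 60, 62, 65, 60, 56, 54, 53, 57, 51, 51, 50, 53, 50, 48, 49, 53, 55, 52, 55, 61, 65, 71, 98, 127, 125, 123, 126]
192 [135, 136, 129, 121, 126, 128, 122, 85, 53, 46, 48, 48, 46, 41, 40, 50, 50, 50, 48, 50, 51, 49, 49, 49, 49, 50, 50, 48, 50, 50, 48, 50, 48, 46, 49, 51, 52, 53, 56, 54, 59, 63, 67, 69, 70, 67, 82, 123, 128, 126, 125, 123]
```

Scene silhouettes: cap centre column is 256.6 against 255.7 predicted, and tub 260.1 against 259.0. They share the same offset, so the cap is coaxial with the neck to within about 0.5 mm. Descending gently.

>>> send_rows(increments=[[1.5,[0,0,0.3],[0,0,0]],[1.5,[0,0,0.3],[0,0,0]],[1.5,[0,0,0.3],[0,0,0]],[1.5,[0,0,0.3],[0,0,0]],[1.5,[0,0,0],[0,0,0]]])

```text
clock: 8.3
position: [0.564, -0.1899, 0.1252]
ee_rot: [-2.904, -1.197, 0.001]
force: [0.4, -0.5, -1.2]
width: 0.235
gripper_force: 25.0
```

```bash
python3 go.py .564 -.190 .1215 -45
```

```text
t 8.3 pos [ 0.564  -0.1899  0.1252] yawY -45.21 tiltz [-0.0008  0.0002] F [ 0.3902 -0.527  -1.1727] M [-0.0904  0.1053  0.0161] w 2.15 g 24.979942739009857 j7 -0.14142451952179158
shift cm [-0.0018  0.0066  0.3687] turn [-0.0007  0.0004 -0.0036]
```

>>> send_rows(increments=[[1.5,[0,0,0.1],[0,0,0]],[1.5,[0,0,0.1],[0,0,0]],[1.5,[0,0,0.1],[0,0,0]],[1.5,[0,0,0],[0,0,0]],[1.5,[0,0,0],[0,0,0]]])

```text
clock: 8.8
position: [0.5643, -0.1901, 0.1227]
ee_rot: [-2.905, -1.197, -0.0]
force: [0.1, -0.6, -0.1]
width: 0.236
gripper_force: 25.0
```

>>> send_rows(increments=[[1.5,[0,0,0.05],[0,0,0]],[1.5,[0,0,0.05],[0,0,0]],[1.5,[0,0,0],[0,0,0]]])

```text
clock: 9.1
position: [0.5643, -0.1901, 0.1217]
ee_rot: [-2.905, -1.197, -0.0]
force: [0.1, -0.1, -0.6]
width: 0.234
gripper_force: 25.0
```

```bash
python3 go.py .564 -.190 .1215 -45
```

```text
t 9.1 pos [ 0.5643 -0.1901  0.1217] yawY -45.21 tiltz [-0.  0.] F [ 0.1051 -0.0623 -0.6473] M [-0.1022  0.1397 -0.0193] w 2.15 g 24.98020201921463 j7 -0.1381892074269244
shift cm [-0.0122 -0.0242  0.0174] turn [-0.     -0.     -0.0037]
```

>>> send_rows(increments=[[1.5,[0,0,0.05],[0,0,0]],[1.5,[0,0,0],[0,0,0]]])

```text
clock: 9.3
position: [0.5643, -0.1901, 0.1213]
ee_rot: [-2.905, -1.197, -0.0]
force: [-0.5, 0.4, 0.2]
width: 0.235
gripper_force: 25.0
```

>>> send_rows(increments=[[1.5,[0,0,0.05],[0,0,0]],[1.5,[0,0,0],[0,0,0]]])

```text
clock: 9.5
position: [0.5644, -0.1902, 0.1212]
ee_rot: [-2.905, -1.197, -0.001]
force: [-1.7, 1.6, 5.7]
width: 0.233
gripper_force: 25.0
```

```bash
python3 go.py .564 -.190 .1215 -45
```

```text
t 9.5 pos [ 0.5644 -0.1902  0.1212] yawY -45.21 tiltz [0.0005 0.0003] F [-1.6868  1.6129  5.7125] M [ 0.194   0.5428 -0.017 ] w 2.14 g 24.98134285211563 j7 -0.13731920535906608
shift cm [-0.0167 -0.0378 -0.0278] turn [ 0.0002 -0.0005 -0.0037]
```

Contact came with the underside at about 87.3 mm, so it is on the crest with 5.7 N. Turning backwards.

>>> send_rows(increments=[[1.5,[0,0,0],[0,0,-0.04]],[1.5,[0,0,0],[0,0,-0.04]],[1.5,[0,0,0],[0,0,-0.04]],[1.5,[0,0,0],[0,0,-0.04]],[1.5,[0,0,0],[0,0,0]]])

```text
clock: 10.0
position: [0.5648, -0.1903, 0.1212]
ee_rot: [2.799, 1.426, 0.002]
force: [0.8, -0.1, 5.0]
width: 0.235
gripper_force: 25.0
```

```bash
python3 go.py .564 -.190 .112 -22
```

```text
t 10.0 pos [ 0.5648 -0.1903  0.1212] yawY -36.0 tiltz [ 0.0013 -0.0001] F [ 0.8449 -0.0722  5.0244] M [-0.0456  0.1468  0.0477] w 2.16 g 24.982008934020996 j7 -0.006529933851600151
shift cm [-0.0233 -0.0793  0.9233] turn [ 0.0011 -0.0005 -0.2444]
```

>>> send_rows(increments=[[1.5,[0,0,0],[0,0,-0.04]],[1.5,[0,0,0],[0,0,-0.04]],[1.5,[0,0,0],[0,0,-0.04]],[1.5,[0,0,0],[0,0,-0.04]],[1.5,[0,0,0],[0,0,0]]])

```text
clock: 10.5
position: [0.5647, -0.1903, 0.1212]
ee_rot: [2.676, 1.644, 0.001]
force: [-0.8, -0.3, 5.3]
width: 0.24
gripper_force: 25.0
```

```bash
python3 go.py .564 -.190 .112 -20
```

```text
t 10.5 pos [ 0.5647 -0.1903  0.1212] yawY -26.88 tiltz [0.001 0.   ] F [-0.8135 -0.3054  5.3118] M [-0.0406  0.2461  0.0483] w 2.2 g 24.982046484947205 j7 0.12378442349213471
shift cm [-0.0066 -0.0713  0.9219] turn [ 0.0009 -0.0004 -0.12  ]
```

>>> send_rows(increments=[[1.5,[0,0,0],[0,0,-0.04]],[1.5,[0,0,0],[0,0,0]]])

```text
clock: 10.7
position: [0.5646, -0.1902, 0.1212]
ee_rot: [2.643, 1.697, 0.001]
force: [-0.8, -0.4, 5.5]
width: 0.238
gripper_force: 25.0
```

>>> send_rows(increments=[[1.5,[0,0,0],[0,0,-0.04]],[1.5,[0,0,0],[0,0,0]]])

```text
clock: 10.9
position: [0.5645, -0.1902, 0.121]
ee_rot: [2.609, 1.749, 0.001]
force: [0.0, 0.7, 4.1]
width: 0.235
gripper_force: 25.0
```

>>> send_rows(increments=[[1.5,[0,0,0],[0,0,-0.04]],[1.5,[0,0,0],[0,0,0]]])

```text
clock: 11.1
position: [0.564, -0.1902, 0.1205]
ee_rot: [-2.574, -1.8, 0.001]
force: [-0.5, -0.6, -0.6]
width: 0.238
gripper_force: 25.0
```

```bash
python3 go.py .564 -.190 .112 -20
```

```text
t 11.1 pos [ 0.564  -0.1902  0.1205] yawY -20.06 tiltz [-0.0005 -0.0001] F [-0.5178 -0.5603 -0.6365] M [-0.292   0.0699  0.0229] w 2.18 g 24.97941702604294 j7 0.2214065526599811
shift cm [ 0.0235 -0.0039  0.8453] turn [-0.0005  0.0002 -0.0011]
```

The force dropped out at yaw −20°, so the pins are over the gap. Easing a little further back and following it down.

>>> send_rows(increments=[[1.5,[0,0,0.1],[0,0,-0.04]],[1.5,[0,0,0.1],[0,0,-0.04]],[1.5,[0,0,0.1],[0,0,0]],[1.5,[0,0,0],[0,0,0]]])

```text
clock: 11.5
position: [0.5639, -0.1902, 0.1173]
ee_rot: [-2.501, -1.9, 0.001]
force: [-0.2, -0.7, -1.7]
width: 0.232
gripper_force: 25.0
```

>>> send_rows(increments=[[1.5,[0,0,0.1],[0,0,0]],[1.5,[0,0,0.1],[0,0,0]],[1.5,[0,0,0.1],[0,0,0]],[1.5,[0,0,0],[0,0,0]]])

```text
clock: 11.9
position: [0.564, -0.1902, 0.1145]
ee_rot: [-2.5, -1.903, 0.001]
force: [-1.3, -1.2, -1.2]
width: 0.233
gripper_force: 25.0
```

```bash
python3 go.py .564 -.190 .1118 -15
```

```text
t 11.9 pos [ 0.564  -0.1902  0.1145] yawY -15.44 tiltz [-0.0005 -0.0001] F [-1.3374 -1.2219 -1.2324] M [-0.4656  0.398   0.0136] w 2.14 g 24.980115294456482 j7 0.2920233501749809
shift cm [ 0.0229 -0.0083  0.2708] turn [-0.0004  0.0002 -0.0077]
```

>>> send_rows(increments=[[1.5,[0,0,0.1],[0,0,0]],[1.5,[0,0,0.1],[0,0,0]],[1.5,[0,0,0],[0,0,0]]])

```text
clock: 12.2
position: [0.5641, -0.1903, 0.1126]
ee_rot: [2.499, 1.903, -0.0]
force: [-0.8, -2.5, -1.4]
width: 0.237
gripper_force: 25.0
```

>>> send_rows(increments=[[1.5,[0,0,0.05],[0,0,0]],[1.5,[0,0,0],[0,0,0]]])

```text
clock: 12.4
position: [0.5642, -0.1903, 0.1122]
ee_rot: [2.499, 1.903, -0.0]
force: [-2.8, -1.9, -1.4]
width: 0.24
gripper_force: 25.0
```

>>> send_rows(increments=[[1.5,[0,0,0.03],[0,0,0]],[1.5,[0,0,0],[0,0,0]]])

```text
clock: 12.6
position: [0.5642, -0.1903, 0.1119]
ee_rot: [2.499, 1.903, -0.0]
force: [-2.7, -1.6, -0.0]
width: 0.237
gripper_force: 25.0
```

```bash
python3 go.py .564 -.190 .1118 -15
```

```text
t 12.6 pos [ 0.5642 -0.1903  0.1119] yawY -15.42 tiltz [-0.0001 -0.0001] F [-2.6684 -1.634  -0.0202] M [-0.6346  0.6322  0.0162] w 2.17 g 24.9804550409317 j7 0.2943011586786325
shift cm [ 0.02   -0.0235  0.0134] turn [-0.0001  0.0001 -0.0074]
```

Side force (−2.7, −1.6) N means the cap is slightly too far toward +x, +y. I'll shift about 0.7 mm and settle onto the floor.

>>> send_rows(increments=[[1.5,[-0.05,-0.05,0],[0,0,0]],[1.5,[0,0,0.03],[0,0,0]],[1.5,[0,0,0],[0,0,0]]])

```text
clock: 12.9
position: [0.5639, -0.1903, 0.1118]
ee_rot: [2.499, 1.904, 0.001]
force: [-1.0, -1.0, 0.6]
width: 0.237
gripper_force: 25.0
```

```bash
python3 go.py .564 -.190 .1118 -15
```

```text
t 12.9 pos [ 0.5639 -0.1903  0.1118] yawY -15.4 tiltz [0.0006 0.0002] F [-0.9908 -0.9714  0.5971] M [-0.3057  0.3689 -0.028 ] w 2.18 g 24.980582892894745 j7 0.2953305983854049
shift cm [ 0.0283 -0.0025  0.003 ] turn [ 0.0005 -0.0003 -0.007 ]
```

>>> send_rows(increments=[[1.5,[-0.03,-0.02,0.02],[0,0,0]],[1.5,[0,0,0],[0,0,0]]])

```text
clock: 13.1
position: [0.5639, -0.1904, 0.1118]
ee_rot: [2.499, 1.904, 0.002]
force: [-0.2, 1.0, 4.1]
width: 0.236
gripper_force: 25.0
```

>>> send_rows(increments=[[1.5,[0,0,0.02],[0,0,0]],[1.5,[0,0,0],[0,0,0]]])

```text
clock: 13.3
position: [0.5639, -0.1904, 0.1117]
ee_rot: [2.499, 1.904, 0.002]
force: [-0.4, 1.5, 6.6]
width: 0.237
gripper_force: 25.0
```

```bash
python3 go.py .564 -.190 .1118 -15
```

```text
t 13.3 pos [ 0.5639 -0.1904  0.1117] yawY -15.4 tiltz [0.0011 0.0004] F [-0.4406  1.5099  6.5507] M [ 0.0901  0.3545 -0.0215] w 2.17 g 24.981426894664764 j7 0.29608653311822936
shift cm [ 0.0375 -0.0023 -0.0102] turn [ 0.0009 -0.0007 -0.0069]
```

Seated on the start floor at 78 mm, 6.5 N. Now screwing forward: first the flat part.

>>> send_rows(increments=[[1.5,[0,0,-0.01],[0,0,0.04]],[1.5,[0,0,0],[0,0,0.04]],[1.5,[0,0,0],[0,0,0.04]],[1.5,[0,0,0],[0,0,0.04]],[1.5,[0,0,0],[0,0,0]]])

```text
clock: 13.8
position: [0.564, -0.1909, 0.1117]
ee_rot: [2.644, 1.695, 0.001]
force: [-0.1, -0.6, 6.0]
width: 0.241
gripper_force: 25.0
```

>>> send_rows(increments=[[1.5,[0,0,0],[0,0,0.04]],[1.5,[0,0,0],[0,0,0]]])

```text
clock: 14.0
position: [0.564, -0.1907, 0.1117]
ee_rot: [2.677, 1.643, 0.001]
force: [0.6, 1.2, 4.8]
width: 0.235
gripper_force: 25.0
```

```bash
python3 go.py .564 -.190 .1118 -26
```

```text
t 14.0 pos [ 0.564  -0.1907  0.1117] yawY -26.91 tiltz [ 0.0013 -0.0003] F [0.6462 1.1684 4.7818] M [-0.2053  0.0394 -0.0467] w 2.16 g 24.990873634815216 j7 0.13223661576956516
shift cm [ 0.0639 -0.0351 -0.0111] turn [ 0.0012 -0.0003 -0.0158]
```

>>> send_rows(increments=[[1.5,[0,0,0.03],[0,0,0.05]],[1.5,[0,0,0.03],[0,0,0.05]],[1.5,[0,0,0.03],[0,0,0.05]],[1.5,[0,0,0],[0,0,0]]])

```text
clock: 14.4
position: [0.5639, -0.1909, 0.1107]
ee_rot: [2.792, 1.439, 0.001]
force: [0.3, -0.8, 4.7]
width: 0.237
gripper_force: 25.0
```

```bash
python3 go.py .564 -.190 .1118 -80
```

```text
t 14.4 pos [ 0.5639 -0.1909  0.1107] yawY -35.48 tiltz [ 0.001  -0.0005] F [ 0.3054 -0.7655  4.6718] M [-0.2027 -0.0317 -0.1241] w 2.18 g 24.99539852142334 j7 0.01150986408411104
shift cm [ 0.0749 -0.0444 -0.1117] turn [ 0.001  -0.0006  0.7771]
```

>>> send_rows(increments=[[1.5,[0,0,0.03],[0,0,0.05]],[1.5,[0,0,0.03],[0,0,0.05]],[1.5,[0,0,0.03],[0,0,0.05]],[1.5,[0,0,0.03],[0,0,0.05]],[1.5,[0,0,0],[0,0,0]]])

```text
clock: 14.9
position: [0.5639, -0.1908, 0.1095]
ee_rot: [2.922, 1.153, 0.001]
force: [0.0, -0.1, 5.2]
width: 0.238
gripper_force: 25.0
```

```bash
python3 go.py .564 -.190 .1118 -80
```

```text
t 14.9 pos [ 0.5639 -0.1908  0.1095] yawY -46.92 tiltz [ 0.001  -0.0004] F [ 0.0125 -0.0794  5.1672] M [-0.169  -0.0111 -0.144 ] w 2.19 g 24.995127618312836 j7 -0.14906340904486434
shift cm [ 0.0607 -0.0503 -0.2325] turn [ 0.0008 -0.0007  0.5774]
```

Steady at 5 N; continuing.

>>> send_rows(increments=[[1.5,[0,0,0.03],[0,0,0.05]],[1.5,[0,0,0.03],[0,0,0.05]],[1.5,[0,0,0.03],[0,0,0.05]],[1.5,[0,0,0.03],[0,0,0.05]],[1.5,[0,0,0],[0,0,0]]])

```text
clock: 15.4
position: [0.5637, -0.191, 0.1083]
ee_rot: [3.022, 0.856, 0.001]
force: [0.2, -0.8, 5.1]
width: 0.235
gripper_force: 25.0
```

>>> send_rows(increments=[[1.5,[0,0,0.03],[0,0,0.05]],[1.5,[0,0,0.03],[0,0,0.05]],[1.5,[0,0,0.03],[0,0,0.05]],[1.5,[0,0,0],[0,0,0]]])

```text
clock: 15.8
position: [0.5638, -0.1909, 0.1073]
ee_rot: [3.078, 0.627, 0.001]
force: [-0.5, 0.3, 5.2]
width: 0.236
gripper_force: 25.0
```

```bash
python3 go.py .564 -.190 .1058 -81.5
```

```text
t 15.8 pos [ 0.5638 -0.1909  0.1073] yawY -66.97 tiltz [ 0.0007 -0.0004] F [-0.4743  0.2946  5.173 ] M [-0.1501  0.0477 -0.0969] w 2.17 g 24.99680668115616 j7 -0.4285606760898445
shift cm [ 0.0542 -0.0702  0.1504] turn [ 0.0006 -0.0005  0.2536]
```

>>> send_rows(increments=[[1.5,[0,0,0.03],[0,0,0.05]],[1.5,[0,0,0.03],[0,0,0.05]],[1.5,[0,0,0.03],[0,0,0.05]],[1.5,[0,0,0],[0,0,0]]])

```text
clock: 16.2
position: [0.5638, -0.1907, 0.1064]
ee_rot: [3.116, 0.395, 0.001]
force: [-0.3, 0.4, 5.6]
width: 0.238
gripper_force: 25.0
```

```bash
python3 go.py .564 -.190 .1058 -81.5
```

```text
t 16.2 pos [ 0.5638 -0.1907  0.1064] yawY -75.56 tiltz [ 0.0007 -0.0002] F [-0.3442  0.3627  5.6153] M [-0.015   0.0269 -0.192 ] w 2.19 g 24.995604157447815 j7 -0.5479304729411723
shift cm [ 0.0322 -0.0617  0.0604] turn [ 0.0003 -0.0007  0.1037]
```

>>> send_rows(increments=[[1.5,[0,0,0.02],[0,0,0.03]],[1.5,[0,0,0.02],[0,0,0.03]],[1.5,[0,0,0],[0,0,0]]])

```text
clock: 16.5
position: [0.5638, -0.1908, 0.106]
ee_rot: [3.127, 0.302, 0.001]
force: [0.7, -0.8, 5.6]
width: 0.237
gripper_force: 25.0
```

```bash
python3 go.py .564 -.190 .1058 -81.5
```

```text
t 16.5 pos [ 0.5638 -0.1908  0.106 ] yawY -78.96 tiltz [ 0.0007 -0.0003] F [ 0.7334 -0.7811  5.6275] M [-0.0841 -0.0054 -0.1004] w 2.18 g 24.988632202148438 j7 -0.5949746199635086
shift cm [ 0.0357 -0.0781  0.0244] turn [ 0.0004 -0.0007  0.0444]
```

>>> send_rows(increments=[[1.5,[0,0,0.01],[0,0,0.02]],[1.5,[0,0,0],[0,0,0]]])

```text
clock: 16.7
position: [0.5637, -0.1909, 0.1059]
ee_rot: [3.13, 0.271, 0.001]
force: [1.0, -0.9, 5.6]
width: 0.232
gripper_force: 25.0
```

```bash
python3 go.py .564 -.190 .1058 -81.5|head -1
```

```text
t 16.7 pos [ 0.5637 -0.1909  0.1059] yawY -80.12 tiltz [ 0.0007 -0.0003] F [ 1.0263 -0.8984  5.6001] M [-0.166  -0.034  -0.0026] w 2.13 g 24.983537793159485 j7 -0.611050513891434
```

>>> send_rows(increments=[[1.5,[0,0,0.01],[0,0,0.02]],[1.5,[0,0,0],[0,0,0]]])

```text
clock: 16.9
position: [0.5636, -0.1911, 0.1058]
ee_rot: [3.132, 0.238, 0.001]
force: [-0.1, -1.2, 5.8]
width: 0.239
gripper_force: 25.0
```

```bash
python3 go.py .564 -.190 .1058 -81.5|head -1
```

```text
t 16.9 pos [ 0.5636 -0.1911  0.1058] yawY -81.31 tiltz [ 0.0005 -0.0006] F [-0.1185 -1.2482  5.7865] M [-0.3439  0.0736  0.1396] w 2.19 g 24.991164207458496 j7 -0.6276185868944222
```

>>> send_rows(increments=[[1.5,[0,0,0],[0,0,0.015]],[1.5,[0,0,0],[0,0,0]]])

```text
clock: 17.1
position: [0.5635, -0.1912, 0.1058]
ee_rot: [3.133, 0.214, 0.0]
force: [0.8, -2.1, 5.6]
width: 0.238
gripper_force: 25.1
```

```bash
python3 go.py .564 -.190 .1058 -81.5|head -1
```

```text
t 17.1 pos [ 0.5635 -0.1912  0.1058] yawY -82.17 tiltz [ 0.0003 -0.0009] F [ 0.8093 -2.1286  5.5893] M [-0.5798  0.1808  0.4574] w 2.18 g 25.082124173641205 j7 -0.6395951358398211
```

>>> send_rows(increments=[[1.5,[0,0,0],[0,0,0.015]],[1.5,[0,0,0],[0,0,0]]])

```text
clock: 17.3
position: [0.5635, -0.1912, 0.1058]
ee_rot: [3.135, 0.19, 0.0]
force: [0.8, -2.6, 5.5]
width: 0.237
gripper_force: 25.3
```

```bash
python3 go.py .564 -.190 .1058 -81.5|head -1
```

```text
t 17.3 pos [ 0.5635 -0.1912  0.1058] yawY -83.05 tiltz [ 0.0003 -0.0009] F [ 0.7763 -2.5627  5.4814] M [-0.7522  0.0742  0.6712] w 2.17 g 25.324759483337402 j7 -0.6519395228418468
```

The turning moment rose to 0.67 N·m and TCP height fell exactly 6.0 mm below the start floor, so the cap is home. I'll relax, let go and lift away.

>>> send_rows(increments=[[1.5,[0,0,-0.02],[0,0,-0.025]],[1.5,[0,0,0],[0,0,0]],[3,[0,0,0],[0,0,0]],[4.5,[0,0,0],[0,0,0]],[4.5,[0,0,0],[0,0,0]]])

```text
clock: 17.8
position: [0.5629, -0.1899, 0.1053]
ee_rot: [-3.132, -0.23, 0.002]
force: [0.5, 0.6, 0.2]
width: 0.448
gripper_force: 0.0
```

>>> send_rows(increments=[[4.5,[0,0,0],[0,0,0]],[4.5,[0,0,-0.5],[0,0,0]],[4.5,[0,0,-1.5],[0,0,0]],[4.5,[0,0,-3],[0,0,0]],[4.5,[0,0,-4],[0,0,0]]])

```text
clock: 18.3
position: [0.5625, -0.1904, 0.1968]
ee_rot: [-3.133, -0.229, 0.004]
force: [0.8, -0.1, 0.1]
width: 0.489
gripper_force: 0.0
```

```bash
python3 go.py .35 -.190 .25 -81.5
```

```text
t 18.3 pos [ 0.5625 -0.1904  0.1968] yawY -81.62 tiltz [-0.0023  0.0003] F [ 0.789  -0.0575  0.1094] M [-0.1018  0.1435  0.0075] w 4.49 g 0.0 j7 -0.7150434319849374
shift cm [-21.0275  -3.1431  -5.2762] turn [-0.0006  0.0022 -0.0021]
```

>>> send_rows(increments=[[4.5,[0,0,-3],[0,0,0]],[4.5,[-4,-0.5,-1],[0,0,0]],[4.5,[-4,-0.5,0],[0,0,0]],[4.5,[-4,-0.5,0],[0,0,0]],[4.5,[-4,-0.5,0],[0,0,0]]])

```text
clock: 18.8
position: [0.4006, -0.1948, 0.2363]
ee_rot: [-3.133, -0.229, -0.001]
force: [-1.0, -0.3, 1.7]
width: 0.488
gripper_force: 0.0
```

Run:
```python
from h import *
out=[]
for n in ("top","scene"):
    I=arm.get_image(n)[:,:,::-1].copy(); cv2.imwrite(f"pics/{n}3.png",I)
    c=np.round(proj(n,[.563,-.19,.09])).astype(int); r=40
    out.append(cv2.resize(I[c[1]-r:c[1]+r,c[0]-r:c[0]+r],(400,400),interpolation=cv2.INTER_CUBIC))
cv2.imwrite("pics/crop4.png",np.vstack([cv2.convertScaleAbs(np.hstack(out),alpha=1.2)]))
```

```text
(no output)
```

View pics/crop4.png

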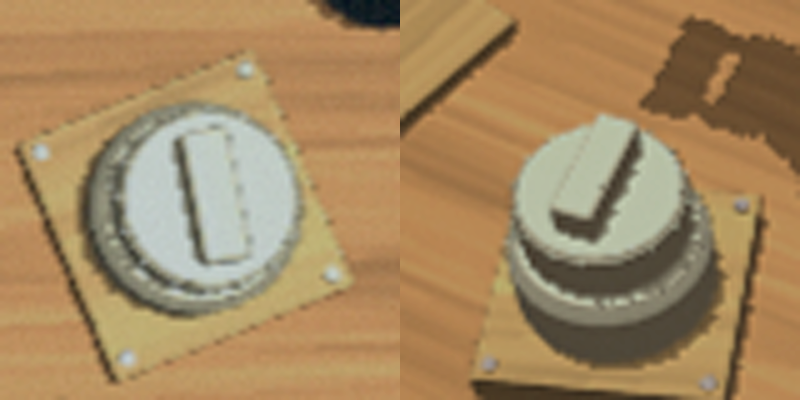

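View pics/scene3.png

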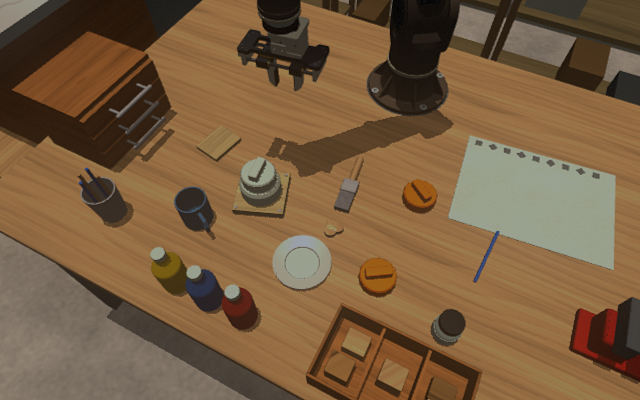

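The cap sits level and central on the neck (scene ≈(259,178)). The bar is at about 8°, matching the stop position, and nothing else has moved. Handing in.

```bash
python3 -c "
from cell import arm
print(arm.sign_off())"
```

```text
the job is handed in; nothing more can be done
None
```

The cap is on the tub and screwed home: it dropped into the thread start on the backward turn, went forward at about 5 N down to the stops (0.67 N·m), and was released; the other things look unmoved, and I handed in about 19 s into the 72 s, with no verdict returned.

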